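# Hang the spoon caddy on the bar rail and slide it to the red mark

## Task

Pick up the green spoon caddy, hook both its hooks onto an open end of the steel rail (the end from which the black stop does not block the way) and slide it along under the brass keeper rod until its middle is at the red mark. Let go and leave it hanging still there, without knocking over or shifting the cups, jug, bottle, tamper and filter holders.

Things in the scene. Friction and masses are not known exactly. Their poses are not given: they have to be found in the camera images.
- caddy: green metal spoon caddy standing on the 4 mm mat: open box 70 (x) by 90 (y) by 80 mm tall, 0.25 to 0.5 kg, mass centre within 15 mm of the bar's middle in x. Origin at the centre of its underside, z up. Its back wall (own +x side, 4 mm thick, outer face at x = 39 mm) rises to 130 mm and carries two hooks and a wooden bar
- caddy_bar (a point): middle of the caddy's dark wooden carrying bar, at (0, 0, 117) mm in the caddy's frame: the place to grip. The bar is 12 mm wide (y), 14 mm high and runs along x from -35 to +35 mm, its ends standing on the front and back walls, with 30 mm free below it; pinch it across y from above
- caddy_hook (a point): point at (52, 0, 126) mm in the caddy's frame, on the rail's top line when hung: midway between the two steel hooks, under their top strips. Hooks: 16 mm wide, 4 mm thick, centred at y = -30 and +30 mm, reaching back from the wall's top to x = 69 mm, then down in a 4 mm lip to height 110 mm; the slot between wall and lip is 26 mm wide, open below
- stand: fixed steel rail stand. Origin on the counter below the rail's middle, y along the rail, x away from the robot. Rail: 12 mm round bar at x = 0 from y = -250 to +250 mm, top at height 200 mm, on thin posts (9 mm in x) that do not hinder the hooks. Lower bar: 12 mm thick, axis at x = -2 mm, height 90 mm; the hanging caddy's back wall leans on it, tipped back about 0.1 rad
- keeper (a point): middle of the brass keeper rod, at (0, 0, 218) mm in the stand's frame, on its axis. The rod, 8 mm thick, runs above the rail from y = -134 to +134 mm, leaving 14 mm free: beneath it hooks slide along but cannot be put on or off. Its ends bend back to x = 45 mm and go down to the counter. The rail is open from above only beyond it (y from 134 to 250 mm, either end)
- mark: red sleeve with a small upright flag, 14 mm across, 20 mm long, fixed on the keeper rod: the mark. Origin at its centre on the rod's axis, y along the rail. The flag reaches 26 mm above the origin, the sleeve leaves 11 mm free above the rail
- stop: fixed black stop block with an orange knob at its back, clamped round the rail under the keeper rod at one side of the mark (either side): 36 (x) by 24 (y) mm, from 17 mm below to 33 mm above its origin, which is on the rail's axis. Nothing slides past it: the caddy must come from the rail end at the other side of the mark
- blue_sleeve: blue sleeve, shaped and mounted as the red mark, at the other side of the mark from the stop: belongs to another job, ignore it; hooks slide under it
- bottle: amber syrup bottle, 66 mm across, 190 mm tall, standing on the mat. Origin at the centre of its underside; leave it alone
- jug: steel milk jug, 74 mm across, 100 mm tall, handle (about 35 mm out) along its own +y, standing on the mat. Origin at the centre of its underside; leave it alone
- tamper: dark wooden tamper, 58 mm across the foot, 92 mm tall, standing on the mat. Origin at the centre of its underside; leave it alone
- cup_a: white espresso cup, 66 mm across, 50 mm tall, under the rail. Origin at the centre of its underside
- cup_b: white espresso cup like cup_a, 66 mm across, 50 mm tall, under the rail. Origin at the centre of its underside
- portafilter_a: filter holder lying at the left side: steel head 68 mm across, 32 mm tall, centred 70 mm along its own +x; white handle 28 mm thick reaching to 125 mm along its -x. Origin at counter level
- portafilter_b: filter holder lying at the right side, as portafilter_a, with a wooden handle. Origin at counter level

How it is judged:
By the outcome, as a careful person would: the job done as asked, in the order asked, and still so for the second after the job is handed in, with the robot touching nothing.
It also fails if it takes over 58 s, if anything falls off the work surface, if the arm or the gripper's body presses on something with over 40 N, if the wrist force passes 120 N, or if a joint passes its speed limit or range.

## Robot

A 6-joint arm with a two-finger parallel gripper is mounted at the origin on the work surface. World frame = base frame: x ahead of the robot, y to its left, z up, the work surface at z = 0. Lengths are in m, angles in rad, forces in N, time in s.
With the tool pointing down it reaches from about 0.225 to 0.875 m from the base axis. Payload 3.4 kg.
Tool frame: the origin (TCP) lies midway between the tips of the shut fingers; the grasp point (between the pads) lies 19 mm behind it; x points along the fingers, z is the direction in which the jaws open and shut, and the axes are right-handed (so a half turn about x gives the same grasp; the last joint's range is limited). The gripper opens to 85 mm and grips with 20 to 120 N. Pads are 22 mm wide; open, the fingers measure 114 mm over their backs; the gripper's body (76 mm by 85 mm) begins 54 mm behind the grasp point. The pads swing forward as they close: fully open they stand 13 mm farther back than shut.
Start: joints at [1.032, 0.276, 1.505, -0, 1.361, -0.121], TCP at [0.233, 0.526, 0.231] pointing down, gripper open.
Joint ranges: [-2.89, 2.89], [-0.75, 2.08], [0.22, 2.7], [-1.18, 4.32], [0.11, 2.71], [-2.7, 2.7]. Speed limits (rad/s): [2.57, 2.57, 3.14, 3.14, 3.14, 3.14].

## Interface

Orientations are given as a unit quaternion [w, x, y, z].
In Python, from rig import manip, eyes gives the robot as it stands. The module is installed in compiled form; this text tells all that it offers.
- The arm moves only by the shell command python3 -m crank 'ROWS' [FORCE]. ROWS is JSON, a list of rows, each a list of 7 numbers: the shift along the tool's x, y, z in cm, then the turn, a rotation vector about the tool's x, y, z in degrees, then the finger opening in cm, from 0 to 8.54. A call has 1 to 5 rows; each row is the pose to reach, as a shift and turn from the pose commanded when the call began, along the tool's axes at that moment; what a row does not reach only later rows make up. A row lasts 1/8 s, in which the tool goes at most 62.5 mm and 10.7 degrees, less where a joint would pass 70% of its speed; a pose out of reach is approached as far as the arm can. A call with a gripper value outside its range is refused whole. The fingers move at their own pace and stop on an object; FORCE is the grip in N (left out, the last holds). Time passes only in rows, so rows that repeat a pose let the fingers close. It gives the time, the measured TCP pose, the force and the opening at its end, in the units of the state.
- manip.get_state(): the state, without advancing time (a new reading comes with each control period).
- eyes.get_image(name): name is "side" or "top" or "wrist"; returns a dict with "color" (480x640x3 uint8, blue, green, red), "z_map" (480x640 float32, m along the optical axis (not along the pixel's ray), 0 where there is no reading), "vertical_fov" (degrees; the focal length in pixels is half the picture's height over the tangent of half this angle, whatever the lens; pixels are square), "cx", "cy" (the principal point, pixels), "eye" and "attitude" of the camera in the world. Camera axes: x right, y up, looking along -z (the intrinsics and any distortion apply to the point x, -y, -z); pixel columns grow to the right and rows downward; lengths in m; the calibration is good to about 2 mm. A picture is of the moment at which its call begins.
- manip.sign_off(): hands the job in, once; it reports no verdict.
The state is a dict: "clock": time; "qpos": joint angles; "qd": joint speeds; "effort": joint torques, N m; "position": TCP position; "ee_rot": TCP orientation; "contact_force": force on the tool from outside, world axes, zero at the start; "moment": the same for the moment, N m; "width": finger opening in m.
Only numpy, scipy, OpenCV 4.12 (cv2) and the standard library are available. Lean on these libraries where they do the work, as an engineer would, in place of code of your own. Each camera call takes 0.05 s, during which the arm holds its last target.

## Working session

There is one attempt and no reset: what is moved stays moved. The work goes in short steps, Python scripts to look and compute and a shell command to move; the robot and the scene stay as the last step left them, time stands still between calls to the robot, and variables do not carry over. Pictures are saved under pics/ and viewed, and the job is handed in when it is done.

```bash
mkdir -p pics; cat > h.py <<'E'
import numpy as np, cv2
from scipy.spatial.transform import Rotation as R
from rig import manip, eyes
def q2R(q): q=np.array(q); return R.from_quat([q[1],q[2],q[3],q[0]]).as_matrix()
def K(im):
    h=im['color'].shape[0]; return h/2/np.tan(np.radians(im['vertical_fov'])/2)
def cloud(im):
    f=K(im); h,w=im['z_map'].shape; v,u=np.mgrid[:h,:w]; z=im['z_map']
    P=np.stack([(u-im['cx'])/f*z, -(v-im['cy'])/f*z, -z],-1)
    A=np.array(im['attitude']); A=q2R(A) if A.shape==(4,) else A
    return P@A.T+np.array(im['eye'])
E
python3 - <<'E'
from h import *
for n in ['side','top','wrist']:
    im=eyes.get_image(n); cv2.imwrite(f'pics/{n}0.png',im['color']); np.save(f'{n}0.npy',im,allow_pickle=True)
    print(n,{k:v for k,v in im.items() if k not in('color','z_map')}, (im['z_map']>0).mean())
print(manip.get_state())
E
```

```text
side {'vertical_fov': 46.62069199464626, 'cx': 316.3085066339809, 'cy': 229.44265084945374, 'eye': array([0.49057026, 0.85055851, 1.09957533]), 'attitude': array([-0.02705115, -0.02054817,  0.3637674 ,  0.93087018])} 0.9959505208333334
top {'vertical_fov': 54.07249799288799, 'cx': 322.3890171185721, 'cy': 231.69053821853456, 'eye': array([ 0.29221704, -0.02758304,  1.45123466]), 'attitude': array([ 0.71353646,  0.06911749, -0.068745  , -0.69380301])} 0.9959700520833333
wrist {'vertical_fov': 65.29795680613196, 'cx': 323.22709924355956, 'cy': 238.85057948195842, 'eye': array([0.16382253, 0.55600707, 0.37228642]), 'attitude': array([ 0.82901299, -0.12463448, -0.07953698,  0.53933068])} 0.99599609375
{'clock': 0.15, 'qpos': array([ 1.03200257e+00,  2.76461043e-01,  1.50580559e+00, -9.07454205e-06,
        1.36073174e+00, -1.21009059e-01]), 'qd': array([ 0.00038363, -0.0019272 , -0.00508916, -0.00074543,  0.00023576,
        0.00027801]), 'effort': array([ 6.44989468e-04, -4.17141402e+01, -2.46033543e+01,  3.08469487e-05,
        7.63043499e-03, -4.11532355e-06]), 'position': array([0.23311145, 0.52520439, 0.23064663]), 'ee_rot': array([ 0.59237338, -0.3856643 ,  0.59326327,  0.3852214 ]), 'contact_force': array([-0.30346535, -0.21996914,  1.13806649]), 'moment': array([-0.01394649,  0.01222391, -0.00680031]), 'width': 0.08540200409325337}
```

View pics/side0.png

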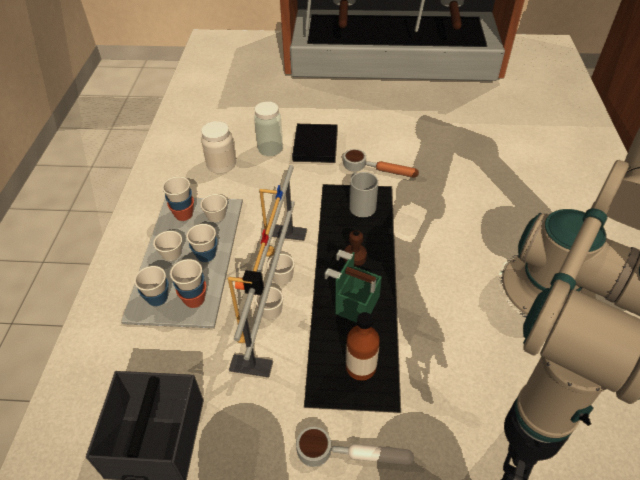

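View pics/top0.png

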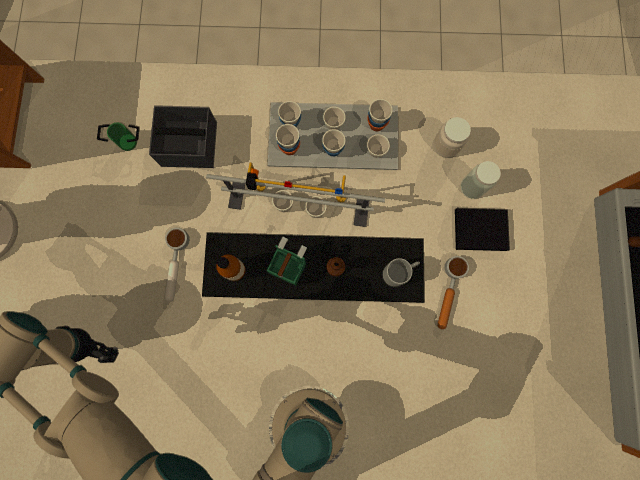

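View pics/wrist0.png

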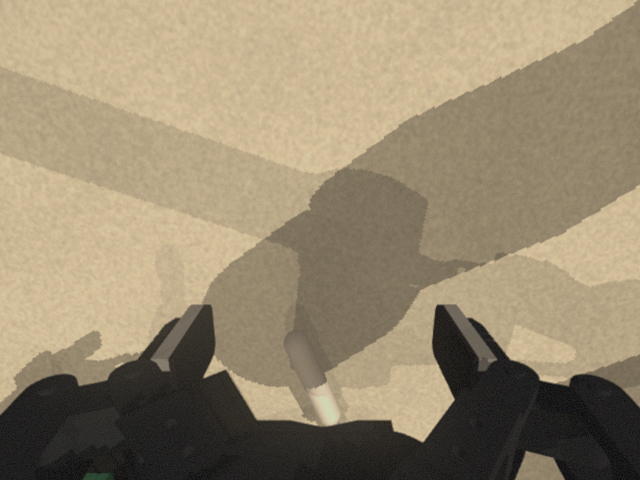

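The top view shows the stop (252,178) left of the red mark (289,184), and the blue sleeve (341,192) to its right. So the caddy (287,262) has to enter from the right (-y) end. Next I'll measure positions.

```bash
python3 - <<'E'
from h import *
L=lambda n: np.load(n+'0.npy',allow_pickle=True).item()
t=L('top'); s=L('side')
cv2.imwrite('pics/topz.png',cv2.resize(t['color'][140:330,190:440],None,fx=3.2,fy=3.2,interpolation=cv2.INTER_CUBIC)[:600])
cv2.imwrite('pics/sidez.png',cv2.resize(s['color'][150:400,210:430],None,fx=2.4,fy=2.4,interpolation=cv2.INTER_CUBIC))
for n,im in (('top',t),('side',s)):
    P=cloud(im); 
    hsv=cv2.cvtColor(im['color'],cv2.COLOR_BGR2HSV); H,S,V=[hsv[...,i].astype(int) for i in range(3)]
    x,y,z=P[...,0],P[...,1],P[...,2]
    roi=(x>.2)&(x<.75)&(abs(y)<.4)
    # counter residual
    c=roi&(z<.02)&(V>120); print(n,'counter z',np.percentile(z[c],[5,50,95]))
    for nm,m in (('red',((H<6)|(H>174))&(S>170)&(z>.19)&(z<.26)),('blue',(H>105)&(H<125)&(S>150)&(z>.19)),
                 ('green',(H>65)&(H<95)&(S>90)&(z>.01)&(x<.6)),('brass',(H>12)&(H<24)&(S>150)&(z>.2)),
                 ('black',(V<40)&(z>.18)&(z<.26))):
        m=m&roi; v,u=np.nonzero(m)
        if len(u)<3: print(nm,'none');continue
        print(nm,len(u),'px',np.median(u),np.median(v),'med',np.median(P[m],0).round(4),'lo',P[m].min(0).round(3),'hi',P[m].max(0).round(3))
E
```

```text
top counter z [-5.11113506e-03  4.29626064e-05  5.32508649e-03]
red 43 px 287.0 184.0 med [0.663  0.0763 0.2258] lo [0.45  0.065 0.192] hi [0.692 0.257 0.248]
blue 36 px 338.0 191.0 med [ 0.6477 -0.0622  0.2262] lo [ 0.642 -0.071  0.214] hi [0.683 0.164 0.244]
green 349 px 284.0 267.0 med [0.458  0.088  0.0812] lo [ 0.201 -0.028  0.01 ] hi [0.51  0.39  1.451]
brass 294 px 298.0 184.0 med [0.6635 0.0354 0.2217] lo [ 0.292 -0.081  0.201] hi [0.725 0.186 1.451]
black 251 px 248.0 186.0 med [0.6589 0.1834 0.2048] lo [0.436 0.163 0.182] hi [0.691 0.258 0.232]
side counter z [-0.00384002 -0.0001246   0.00382364]
red 54 px 264.0 237.0 med [0.667  0.0783 0.2258] lo [0.663 0.066 0.22 ] hi [0.674 0.086 0.246]
blue 29 px 279.0 193.0 med [ 0.6509 -0.0584  0.2251] lo [ 0.647 -0.071  0.221] hi [ 0.656 -0.053  0.246]
green 339 px 352.0 299.0 med [0.4779 0.1149 0.0524] lo [0.201 0.031 0.01 ] hi [0.514 0.39  0.637]
brass 346 px 261.0 248.0 med [0.6744 0.099  0.2207] lo [ 0.652 -0.081  0.201] hi [0.728 0.19  0.227]
black 537 px 259.0 288.0 med [0.6649 0.1891 0.1981] lo [0.439 0.164 0.18 ] hi [0.697 0.26  0.231]
```

View pics/topz.png

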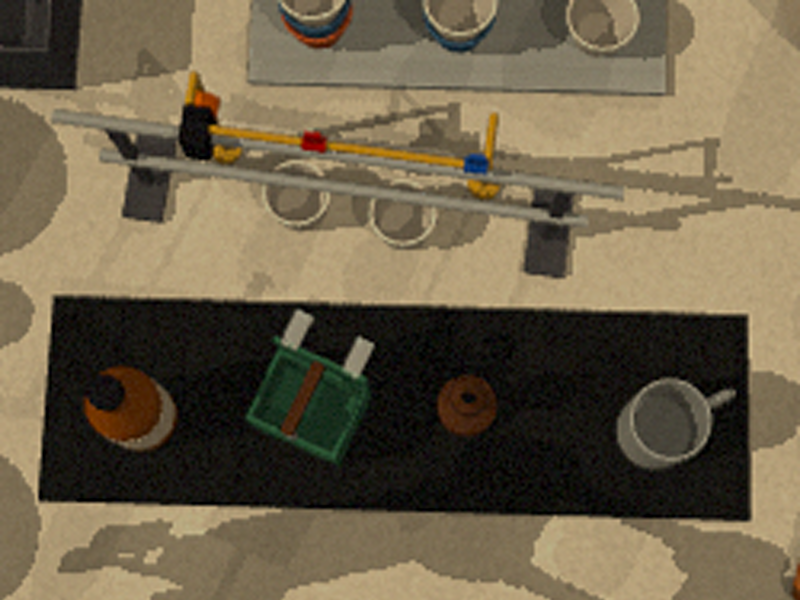

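View pics/sidez.png

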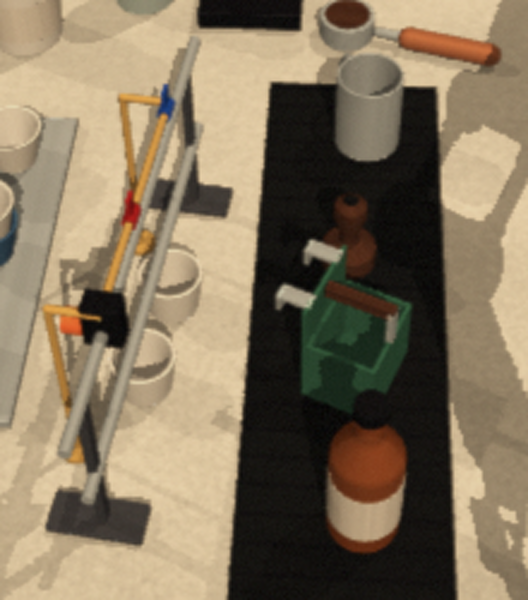

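The zoomed views show the bottle to the caddy's left (130,410) and the tamper to its right (467,405). The right rail end at (620,192) is free. Next I'll fit the rail, keeper, bar and hooks.

```bash
cat >> h.py <<'E'
def rays(im,uv,z):
    f=K(im); uv=np.atleast_2d(uv).astype(float)
    d=np.stack([(uv[:,0]-im['cx'])/f,-(uv[:,1]-im['cy'])/f,-np.ones(len(uv))],-1)@q2R(im['attitude']).T
    e=np.array(im['eye']); return e+d*((z-e[2])/d[:,2])[:,None]
def hsvf(im):
    h=cv2.cvtColor(im['color'],cv2.COLOR_BGR2HSV); return [h[...,i].astype(int) for i in range(3)]
def fitline(XY):
    vx,vy,x0,y0=cv2.fitLine(XY.astype(np.float32),cv2.DIST_HUBER,0,.001,.001).ravel()
    if vy<0: vx,vy=-vx,-vy
    return np.array([x0,y0]),np.array([vx,vy])
E
python3 - <<'E'
from h import *
L=lambda n: np.load(n+'0.npy',allow_pickle=True).item()
for n in ('top','side'):
    im=L(n); P=cloud(im); x,y,z=P[...,0],P[...,1],P[...,2]; H,S,V=hsvf(im)
    print(n)
    roi=(x>.58)&(x<.75)&(abs(y)<.34)
    for nm,m,zp in (('rail',roi&(z>.18)&(z<.215)&(S<60)&(V>60),.198),('keeper',roi&(H>12)&(H<26)&(S>130)&(z>.205)&(z<.24),.22),('low',roi&(z>.078)&(z<.11)&(S<60)&(V>60)&(x<.67),.094)):
        v,u=np.nonzero(m); Q=rays(im,np.c_[u,v],zp)[:,:2]
        p,d=fitline(Q); s=(Q-p)@d; r=(Q-p)@np.array([d[1],-d[0]]); k=abs(r)<.012; s=s[k]
        print(nm,len(u),'p',p.round(4),'yaw(of +y dir about z) ',np.degrees(np.arctan2(-d[0],d[1])).round(2),'ends',(p+d*s.min()).round(4),(p+d*s.max()).round(4),'rms',r[k].std().round(4))
    roi=(x>.38)&(x<.57)&(y>.03)&(y<.17)
    for nm,m,zp in (('bar',roi&((H<16)|(H>172))&(S>80)&(z>.105)&(z<.15)&(y<.13),.128),('hooks',roi&(z>.11)&(z<.16)&(S<70)&(V>60)&(x>.45),.134)):
        v,u=np.nonzero(m); Q=rays(im,np.c_[u,v],zp)[:,:2]; p,d=fitline(Q); s=(Q-p)@d
        print(nm,len(u),'p',p.round(4),Q.mean(0).round(4),'yaw x-dir',np.degrees(np.arctan2(d[1],d[0])).round(2),'ends',(p+d*s.min()).round(4),(p+d*s.max()).round(4),'z',np.median(z[m]).round(4))
        if nm=='hooks':
            nn,lab,st,c=cv2.connectedComponentsWithStats(m.astype(np.uint8))
            for i in range(1,nn):
                if st[i,4]>8: q=rays(im,c[i],zp)[0]; print('  hook',st[i],c[i].round(1),q.round(4),np.median(P[lab==i],0).round(4))
    for nm,m,zp in (('red',((H<6)|(H>174))&(S>170)&(z>.205)&(z<.26)&(x>.6)&(abs(y)<.2),.225),):
        v,u=np.nonzero(m); print(nm,len(u),P[m].mean(0).round(4),rays(im,np.c_[u,v],zp).mean(0).round(4), P[m][:,1].min().round(4),P[m][:,1].max().round(4))
E
```

```text
top
rail 454 p [0.6598 0.0461] yaw(of +y dir about z)  -6.38 ends [ 0.6334 -0.1902] [0.6884 0.3022] rms 0.0027
keeper 289 p [0.6656 0.0758] yaw(of +y dir about z)  -6.04 ends [ 0.6495 -0.0766] [0.6773 0.1856] rms 0.003
low 341 p [ 0.6525 -0.0084] yaw(of +y dir about z)  -6.16 ends [ 0.6351 -0.169 ] [0.6732 0.184 ] rms 0.003
bar 96 p [0.457  0.0826] [0.457  0.0826] yaw x-dir 157.23 ends [0.4892 0.0691] [0.4262 0.0955] z 0.1274
hooks 128 p [0.507 0.067] [0.507 0.067] yaw x-dir 64.49 ends [0.4881 0.0276] [0.5214 0.0974] z 0.134
  hook [278 237  10  13  73] [282.3 242.8] [0.5175 0.0898 0.134 ] [0.5171 0.0903 0.1337]
  hook [297 245   7  14  55] [300.6 251.8] [0.493  0.0368 0.134 ] [0.4924 0.0359 0.1345]
red 41 [0.6644 0.0835 0.2295] [0.6658 0.0839 0.225 ] 0.0649 0.1839
side
rail 606 p [0.6649 0.0628] yaw(of +y dir about z)  -6.6 ends [ 0.6354 -0.1923] [0.6932 0.3066] rms 0.003
keeper 400 p [0.6733 0.0877] yaw(of +y dir about z)  -6.94 ends [ 0.6533 -0.0768] [0.6861 0.1931] rms 0.004
low 393 p [ 0.6554 -0.0159] yaw(of +y dir about z)  -6.15 ends [ 0.6386 -0.1718] [0.6734 0.1521] rms 0.0032
bar 206 p [0.4623 0.0873] [0.4623 0.0873] yaw x-dir 156.05 ends [0.4941 0.0731] [0.4307 0.1013] z 0.1263
hooks 209 p [0.515  0.0742] [0.5121 0.0692] yaw x-dir 58.79 ends [0.4877 0.0293] [0.5348 0.107 ] z 0.1333
  hook [337 252  17   8  90] [344.5 255.7] [0.4979 0.0392 0.134 ] [0.4968 0.0369 0.133 ]
  hook [325 268  17  11 119] [332.3 273.6] [0.5229 0.0919 0.134 ] [0.5234 0.0912 0.1337]
red 54 [0.6673 0.0771 0.23  ] [0.6684 0.0726 0.225 ] 0.0656 0.0858
```

```bash
cat >> h.py <<'E'
def tgt(yaw,pitch=0,ysign=None):
    """tool pointing down, tool z along caddy +-y; pitch: tilts about caddy y (deg), +: fingers tip swing to +x"""
    Y=R.from_euler('z',yaw,degrees=True).as_matrix()@R.from_euler('y',-pitch,degrees=True).as_matrix()
    s=-1 if ysign is None else ysign
    x=-Y[:,2]; z=s*Y[:,1]; return np.stack([x,np.cross(z,x),z],1)
def move(p,Rt,st=None):
    st=st or manip.get_state(); R0=q2R(st['ee_rot']); d=R0.T@(np.array(p)-st['position'])*100
    rv=np.degrees(R.from_matrix(R0.T@Rt).as_rotvec()); print('shift cm',d.round(2),'turn',rv.round(2),'|d|',np.linalg.norm(d).round(1))
E
python3 - <<'E'
from h import *
st=manip.get_state(); print(q2R(st['ee_rot']).round(3))
L=lambda n: np.load(n+'0.npy',allow_pickle=True).item()
im=L('top');P=cloud(im);x,y,z=P[...,0],P[...,1],P[...,2]
for nm,b in (('bottle',(.1,.3)),('tamper',(-.05,.02)),('jug',(-.3,-.08))):
    m=(x>.36)&(x<.55)&(y>b[0])&(y<b[1])&(z>.03); print(nm,P[m].min(0).round(3),P[m].max(0).round(3),np.median(P[m],0).round(3))
for s in (1,-1):
    print(s); move([.459,.084,.30],tgt(-24,0,s))
E
```

```text
[[-0.001 -0.914  0.406]
 [-0.001  0.406  0.914]
 [-1.     0.    -0.001]]
bottle [0.417 0.1   0.03 ] [0.51  0.276 0.198] [0.447 0.228 0.128]
tamper [ 0.449 -0.049  0.03 ] [ 0.483 -0.04   0.035] [ 0.47  -0.046  0.032]
jug [ 0.414 -0.299  0.03 ] [ 0.488 -0.08   0.112] [ 0.459 -0.253  0.083]
1
shift cm [ -6.9  -38.55 -31.17] turn [ 0.06 -0.08 -0.01] |d| 50.0
-1
shift cm [ -6.9  -38.55 -31.17] turn [-1.7994e+02  1.0000e-02 -1.3000e-01] |d| 50.0
```

```bash
python3 -m crank '[[-2.5,-4.2,-3.4,0,0,0,5.5],[-5,-8.6,-7,0,0,0,5.5],[-6.9,-13.1,-10.6,0,0,0,5.5],[-6.9,-17.8,-14.4,0,0,0,5.5],[-6.9,-22.5,-18.2,0,0,0,5.5]]' 70; python3 -c "
from h import *
move([.459,.084,.30],tgt(-24,0,1))"
```

```text
clock: 0.78
position: [0.3657, 0.2663, 0.3005]
ee_rot: [0.593, -0.386, 0.592, 0.386]
contact_force: [0.3, -0.2, 0.1]
width: 0.0547
shift cm [  0.06 -15.92 -12.88] turn [0.1  0.05 0.04] |d| 20.5
```

```bash
python3 -m crank '[[0,-4.7,-3.8,0,0,0,5.5],[0,-9.4,-7.6,0,0,0,5.5],[0,-13.5,-10.9,0,0,0,5.5],[0,-16,-12.9,0,0,0,5.5],[0,-16,-12.9,0,0,0,5.5]]'; python3 - <<'E'
from h import *
for n in ('wrist','top'):
    im=eyes.get_image(n); np.save(f'{n}1.npy',im,allow_pickle=True); cv2.imwrite(f'pics/{n}1.png',im['color'])
st=manip.get_state(); print(st['position'],st['qpos'],st['contact_force'])
E
```

```text
clock: 1.4
position: [0.4597, 0.0832, 0.2998]
ee_rot: [0.593, -0.384, 0.594, 0.384]
contact_force: [-0.5, -0.1, -0.2]
width: 0.0549
[0.45859066 0.08530797 0.29997334] [ 3.38712257e-02  7.66175595e-02  1.58943929e+00  9.06572921e-04
  1.47671030e+00 -1.11841319e+00] [-1.38639545  0.06300984 -0.28651735]
```

View pics/wrist1.png

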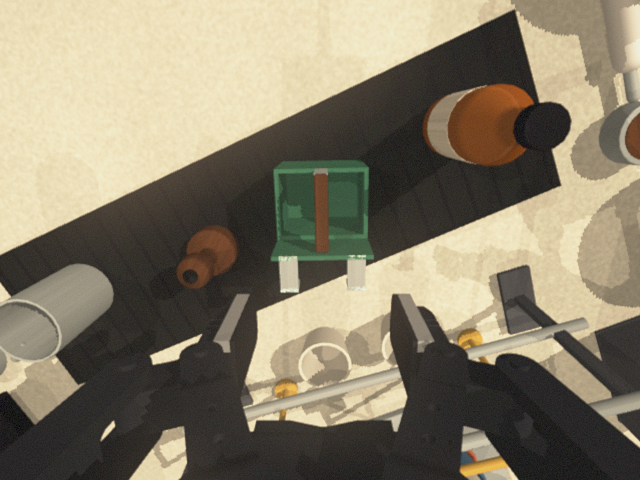

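The wrist view shows the caddy bar upright at column 321, rows 170-252. The hooks are at (288,273) and (357,272), and the bar sits midway between the jaws. I'll refine the position from this view.

```bash
cat > m.py <<'E'
from h import *
def bar_hooks(im,zoff=0,box=((.38,.57),(.03,.17)),v=True):
    P=cloud(im);x,y,z=P[...,0],P[...,1],P[...,2];H,S,V=hsvf(im)
    roi=(x>box[0][0])&(x<box[0][1])&(y>box[1][0])&(y<box[1][1])
    out={}
    m=roi&((H<16)|(H>172))&(S>80)&(z>.113+zoff)&(z<.145+zoff); 
    n,lab,st,c=cv2.connectedComponentsWithStats(m.astype(np.uint8)); i=1+np.argmax(st[1:,4]); vv,u=np.nonzero(lab==i)
    Q=rays(im,np.c_[u,vv],.128+zoff)[:,:2]; (cx,cy),(w,h),a=cv2.minAreaRect((Q*1000).astype(np.float32)); p,d=fitline(Q)
    print('bar c',np.round([cx,cy],1),'size',np.round([w,h],1),'yaw',np.degrees(np.arctan2(d[1],d[0])).round(2)-180,'z',np.median(z[lab==i]).round(4))
    m=roi&(z>.122+zoff)&(z<.15+zoff)&(S<75)&(V>70)
    n,lab,st,c=cv2.connectedComponentsWithStats(m.astype(np.uint8)); hs=[]
    for i in range(1,n):
        if st[i,4]>30:
            vv,u=np.nonzero(lab==i);Q=rays(im,np.c_[u,vv],.134+zoff)[:,:2]*1000; r=cv2.minAreaRect(Q.astype(np.float32)); print(' hook',st[i,4],np.round(r[0],1),np.round(r[1],1),Q.mean(0).round(1),'z',np.median(z[lab==i]).round(4))
E
python3 - <<'E'
from m import *
for n in ('wrist','top'):
    bar_hooks(np.load(n+'1.npy',allow_pickle=True).item())
E
```

```text
bar c [456.9  82.1] size [11.3 68.6] yaw -23.009995 z 0.1269
 hook 1457 [503.9  64.9] [83.6 37.8] [502.5  68.7] z 0.1327
bar c [433.2  97.2] size [14.1  2.8] yaw -2.0299988 z 0.1274
 hook 38 [498.9  36.1] [13.1 27.8] [497.4  36. ] z 0.1339
```

```bash
python3 -c "
from h import *
st=manip.get_state(); st['position']=np.array([.459,.084,.300])
move([.4572,.0823,.104],tgt(-23.1,0,1),st)"
```

```text
shift cm [19.6   0.07 -0.23] turn [-0.88  0.02 -0.08] |d| 19.6
```

```bash
python3 -m crank '[[5.5,0.07,-0.23,-0.9,0,0,5.5],[11,0.07,-0.23,-0.9,0,0,5.5],[16,0.07,-0.23,-0.9,0,0,5.5],[19.6,0.07,-0.23,-0.9,0,0,5.5],[19.6,0.07,-0.23,-0.9,0,0,5.5]]' && python3 - <<'E'
from h import *
im=eyes.get_image('wrist'); cv2.imwrite('pics/wrist2.png',im['color'])
st=manip.get_state(); print(st['position'],st['contact_force'])
E
```

```text
clock: 2.12
position: [0.4544, 0.0845, 0.1023]
ee_rot: [0.587, -0.389, 0.591, 0.392]
contact_force: [-0.6, 0.4, 0.4]
width: 0.055
[0.45647727 0.08432953 0.10407381] [-0.00855755  0.25167241  0.34356746]
```

View pics/wrist2.png

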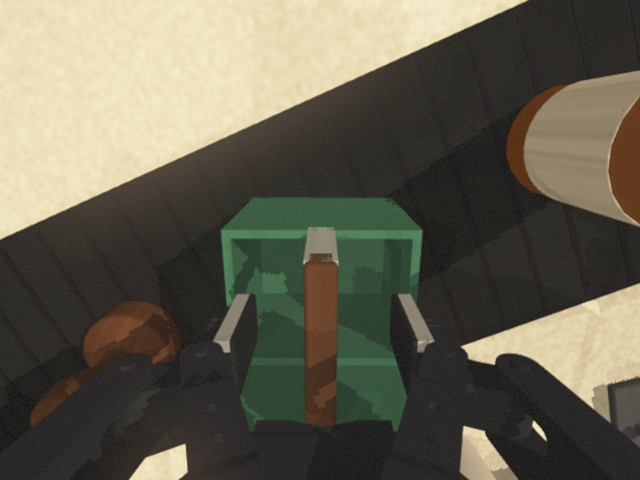

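The bar (column 320) is centred between the pads (columns 235 and 412) and square to them, so I'll close.

```bash
python3 -m crank '[[0,0,0,0,0,0,0.6],[0,0,0,0,0,0,0.6],[0,0,0,0,0,0,0.6],[0,0,0,0,0,0,0.6],[0,0,0,0,0,0,0.6]]' 70; python3 -m crank '[[-1,0,0,0,0,0,0.6],[-3,0,0,0,0,0,0.6],[-7,0,0,0,0,0,0.6],[-11.5,0,0,0,0,0,0.6],[-15.5,0,0,0,0,0,0.6]]'; python3 - <<'E'
from h import *
for n in ('wrist','side','top'):
    im=eyes.get_image(n); np.save(f'{n}3.npy',im,allow_pickle=True); cv2.imwrite(f'pics/{n}3.png',im['color'])
st=manip.get_state(); print(st['position'],st['contact_force'],st['moment'],st['width'])
E
```

```text
clock: 2.8
position: [0.4581, 0.0826, 0.1057]
ee_rot: [0.59, -0.391, 0.589, 0.389]
contact_force: [-0.7, -2.8, 6.4]
width: 0.0105
clock: 3.42
position: [0.457, 0.0836, 0.2607]
ee_rot: [0.59, -0.39, 0.59, 0.39]
contact_force: [-0.2, 0.4, -3.7]
width: 0.0107
[0.4584122  0.08354244 0.26094251] [-0.59588627  0.07501836 -4.17675919] [ 0.02679025  0.08021692 -0.02269408] 0.01080898840383574
```

View pics/wrist3.png

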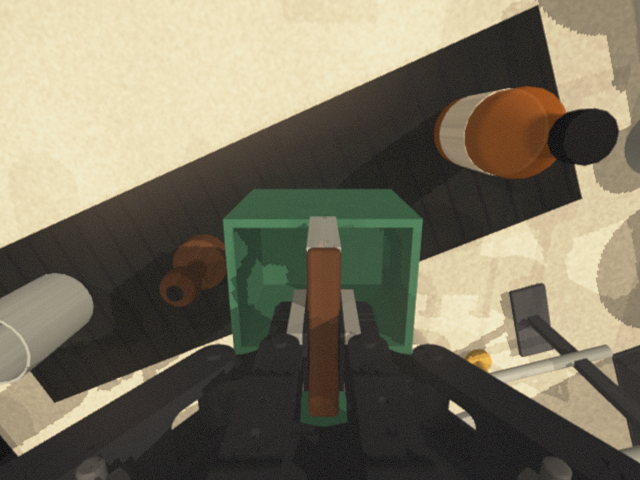

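View pics/side3.png

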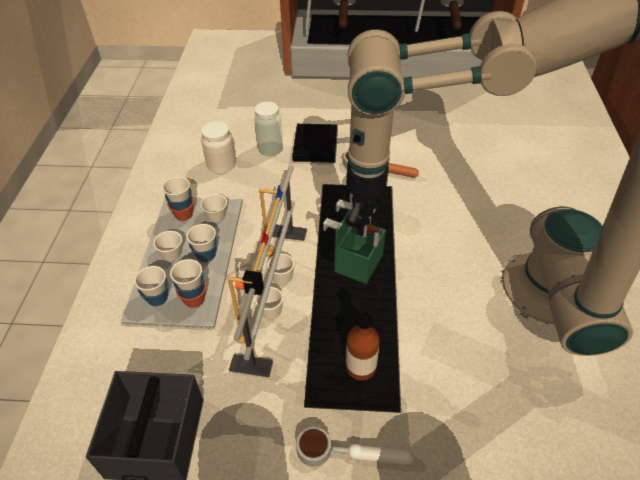

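Lifted cleanly: about 4 N of load, 10.8 mm opening, caddy upright. Next is the hover above the right rail end.

```bash
python3 -c "
from h import *
st=manip.get_state(); st['position']=np.array([.4572,.083,.260]); 
import numpy as np
move([.5897,-.1284,.25],tgt(-6.4,0,1),st)"
```

```text
shift cm [  1.04 -20.46 -14.27] turn [-16.64   0.1    0.24] |d| 25.0
```

```bash
python3 -m crank '[[0,-2,-1.4,-2,0,0,0.6],[0,-5,-3.5,-5,0,0,0.6],[0,-8.5,-6,-8,0,0,0.6],[0,-12,-8.4,-11,0,0,0.6],[0.5,-15.5,-10.8,-14,0,0,0.6]]'; python3 -c "
from h import *
st=manip.get_state(); print(st['position'])
move([.5897,-.1284,.25],tgt(-6.4,0,1),st)"
```

```text
clock: 4.2
position: [0.5572, -0.0774, 0.2517]
ee_rot: [0.537, -0.458, 0.538, 0.461]
contact_force: [-0.1, 0.7, -3.2]
width: 0.0108
[ 0.55721597 -0.07743735  0.25167849]
shift cm [ 0.15 -4.   -4.53] turn [-2.55  0.07 -0.24] |d| 6.0
```

```bash
python3 -m crank '[[0.1,-1.6,-1.8,-1.5,0,0,0.6],[0.1,-3,-3.4,-2.6,0,0,0.6],[0.1,-4,-4.5,-2.6,0,0,0.6],[0.1,-4,-4.5,-2.6,0,0,0.6],[0.1,-4,-4.5,-2.6,0,0,0.6]]'; python3 - <<'E'
from h import *
for n in ('wrist','side','top'):
    im=eyes.get_image(n); np.save(f'{n}4.npy',im,allow_pickle=True); cv2.imwrite(f'pics/{n}4.png',im['color'])
t=cv2.imread('pics/top4.png'); s=cv2.imread('pics/side4.png')
o=np.hstack([cv2.resize(t[140:270,260:430],None,fx=2.35,fy=2.35*1,interpolation=2)[:300,:400],cv2.resize(s[130:260,230:400],None,fx=2.35,fy=2.35,interpolation=2)[:300,:400]])
cv2.imwrite('pics/z4.png',o)
for i in range(3):
    st=manip.get_state(); print(st['position'],st['contact_force'])
print(q2R(st['ee_rot']).round(3))
E
```

```text
clock: 4.82
position: [0.5895, -0.1265, 0.2526]
ee_rot: [0.527, -0.47, 0.527, 0.472]
contact_force: [-0.1, 0.6, -2.8]
width: 0.0109
[ 0.58982651 -0.12660854  0.2534642 ] [-0.25618468  0.41383806 -3.75457722]
[ 0.58982651 -0.12660854  0.2534642 ] [-0.25618468  0.41383806 -3.75457722]
[ 0.58982651 -0.12660854  0.2534642 ] [-0.25618468  0.41383806 -3.75457722]
[[-0.    -0.994  0.111]
 [ 0.     0.111  0.994]
 [-1.     0.     0.   ]]
```

View pics/wrist4.png

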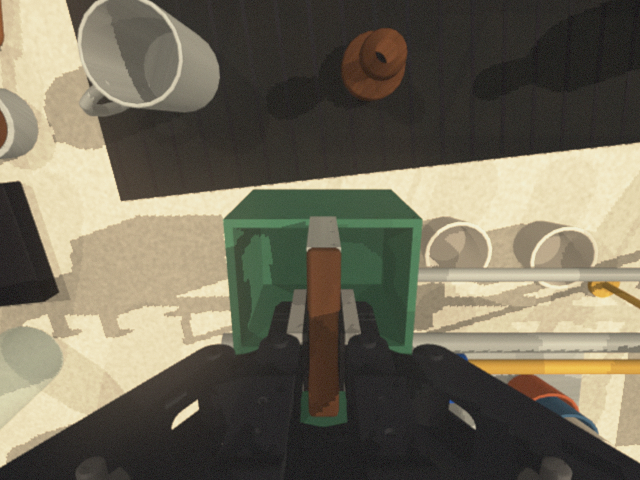

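View pics/z4.png

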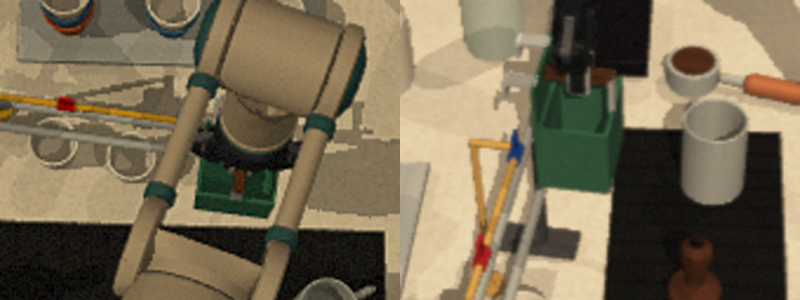

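```bash
python3 - <<'E'
from h import *
L=lambda n: np.load(n+'4.npy',allow_pickle=True).item()
w=L('wrist'); P=cloud(w)
for c in (480,540,600):
    for r in range(262,380,4): 
        p=P[r,c]
        if p[2]>.06: print(c,r,p.round(4),w['color'][r,c])
H,S,V=hsvf(w); x,y,z=P[...,0],P[...,1],P[...,2]
m=(z>.175)&(z<.21)&(S<60)&(V>60)&(x>.6); v,u=np.nonzero(m); Q=rays(w,np.c_[u,v],.194)[:,:2]; p,d=fitline(Q); print('rail wrist',len(u),p,np.degrees(np.arctan2(-d[0],d[1])),'x at y=.063',p[0]+d[0]/d[1]*(.063-p[1]))
s=L('side'); P=cloud(s); x,y,z=P[...,0],P[...,1],P[...,2];H,S,V=hsvf(s)
roi=(x>.6)&(x<.72)&(y>-.22)&(y<-.05)
m=roi&(z>.265)&(z<.31)&(S<75)&(V>90)
n,lab,st,c=cv2.connectedComponentsWithStats(m.astype(np.uint8))
for i in range(1,n):
    if st[i,4]>15: print('hook side',st[i],c[i],np.median(P[lab==i],0).round(4),rays(s,c[i],.2815).round(4))
E
```

```text
480 270 [0.6495 0.0041 0.0908] [149 171 178]
480 274 [0.6515 0.0027 0.0945] [178 205 214]
480 278 [0.6554 0.0028 0.0943] [170 196 205]
480 334 [ 0.6465 -0.0364  0.1924] [109 121 130]
480 338 [ 0.6463 -0.0381  0.1969] [135 153 162]
480 342 [ 0.6482 -0.0386  0.1981] [152 174 181]
480 346 [ 0.651  -0.0386  0.1982] [157 180 187]
480 350 [ 0.6532 -0.0389  0.199 ] [147 171 178]
480 362 [ 0.6469 -0.0467  0.2184] [ 62 138 184]
480 366 [ 0.6482 -0.0474  0.2201] [ 72 164 219]
480 370 [ 0.5812 -0.0834  0.3091] [33 32 36]
480 374 [ 0.5809 -0.0842  0.311 ] [40 35 39]
480 378 [ 0.5803 -0.0851  0.3133] [37 35 38]
540 270 [0.6552 0.0558 0.0911] [148 168 178]
540 274 [0.6575 0.0543 0.0941] [182 210 218]
540 278 [0.6618 0.0551 0.093 ] [171 199 207]
540 334 [ 6.498e-01 -6.000e-04  1.937e-01] [123 136 142]
540 338 [ 0.6508 -0.002   0.1962] [155 176 186]
540 342 [ 0.6523 -0.0029  0.198 ] [153 173 181]
540 346 [ 0.655  -0.0028  0.1982] [173 197 206]
540 350 [ 0.6579 -0.0026  0.1981] [148 168 176]
540 362 [ 0.6497 -0.0149  0.2196] [ 64 139 184]
540 366 [ 0.652  -0.0149  0.22  ] [ 72 162 216]
540 370 [ 0.6543 -0.015   0.2203] [ 74 170 222]
600 270 [0.6604 0.1068 0.0923] [128 147 153]
600 274 [0.6635 0.1061 0.0937] [164 188 197]
600 278 [0.6671 0.1062 0.094 ] [151 174 180]
600 334 [0.6541 0.0359 0.1933] [119 137 144]
600 338 [0.6551 0.0341 0.196 ] [152 172 181]
600 342 [0.6563 0.0327 0.1982] [174 203 210]
600 346 [0.6584 0.0324 0.199 ] [175 202 210]
600 350 [0.662  0.0334 0.198 ] [143 162 168]
600 362 [0.6537 0.0178 0.2192] [ 64 152 204]
600 366 [0.6556 0.0175 0.22  ] [ 79 186 236]
600 370 [0.658  0.0176 0.2202] [ 84 192 237]
rail wrist 4366 [ 0.65226626 -0.02189307] -7.893101 x at y=.063 0.66403574
hook side [279 144  15  11  94] [285.39361702 147.5       ] [ 0.6445 -0.1578  0.2808] [[ 0.6436 -0.157   0.2815]]
hook side [273 161  16  10 100] [279.78 164.42] [ 0.6505 -0.0987  0.2804] [[ 0.65   -0.0969  0.2815]]
```

The wrist view shows the rail (row 342) level in the picture, so the caddy is parallel to it. The rail axis comes out within about 2 mm of the plan, and the slot allows ±7 mm, so I'll lower.

```bash
python3 -m crank '[[1.5,0,0,0,0,0,0.6],[3.5,0,0,0,0,0,0.6],[5.5,0,0,0,0,0,0.6],[7,0,0,0,0,0,0.6],[7.2,0,0,0,0,0,0.6]]'; python3 -m crank '[[0.1,0,0,0,0,0,0.6],[0.2,0,0,0,0,0,0.6]]'; python3 - <<'E'
from h import *
for n in ('wrist','side'):
    im=eyes.get_image(n); np.save(f'{n}5.npy',im,allow_pickle=True); cv2.imwrite(f'pics/{n}5.png',im['color'])
s=cv2.imread('pics/side5.png'); cv2.imwrite('pics/z5.png',cv2.resize(s[130:260,220:390],None,fx=4.5,fy=4.5,interpolation=2))
for i in range(2):
    st=manip.get_state(); print(st['position'],st['contact_force'],st['moment'])
E
```

```text
clock: 5.6
position: [0.5892, -0.127, 0.1796]
ee_rot: [0.527, -0.47, 0.528, 0.472]
contact_force: [-0.1, -0.2, -4.5]
width: 0.0104
clock: 5.85
position: [0.5909, -0.1277, 0.1801]
ee_rot: [0.528, -0.472, 0.527, 0.471]
contact_force: [0.6, 0.2, -3.7]
width: 0.0106
[ 0.59057883 -0.12758933  0.17988646] [ 0.05631509 -0.1881955  -4.28922491] [-0.00540661 -0.00955627 -0.01484194]
[ 0.59057883 -0.12758933  0.17988646] [ 0.05631509 -0.1881955  -4.28922491] [-0.00540661 -0.00955627 -0.01484194]
```

View pics/z5.png

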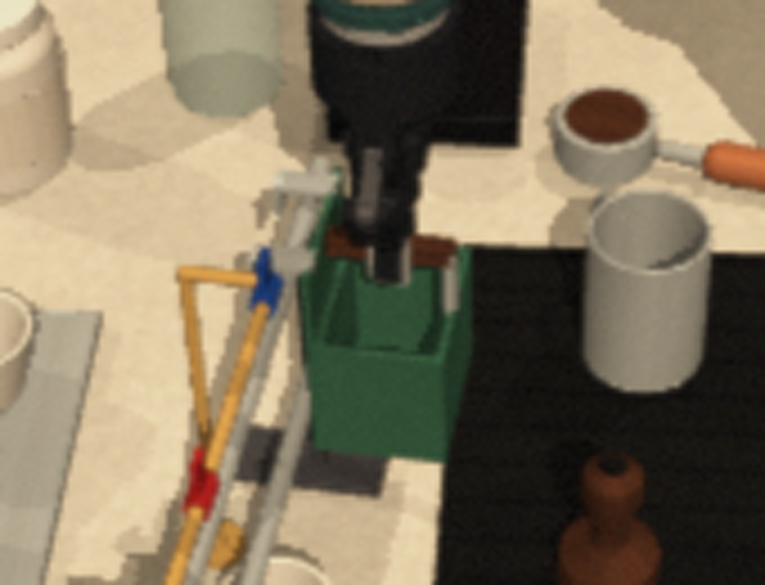

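View pics/wrist5.png

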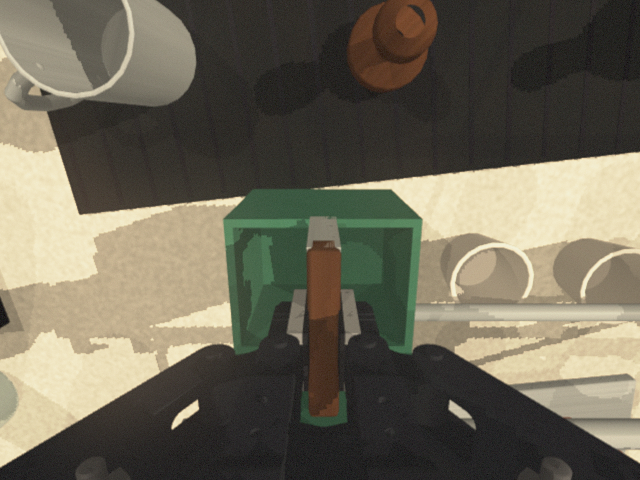

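The hooks straddle the rail and there is no contact yet. Now I'll tilt to the hanging lean while lowering gently.

```bash
python3 -m crank '[[0.2,0.05,0,0,0,-1.5,0.6],[0.5,0.1,0,0,0,-3.5,0.6],[0.8,0.2,0,0,0,-5.5,0.6],[0.85,0.2,0,0,0,-5.7,0.6],[0.85,0.2,0,0,0,-5.7,0.6]]'; python3 -m crank '[[0.05,0,0,0,0,0,0.6],[0.1,0,0,0,0,0,0.6],[0.1,0,0,0,0,0,0.6]]'
```

```text
clock: 6.58
position: [0.5876, -0.1271, 0.171]
ee_rot: [0.55, -0.496, 0.504, 0.445]
contact_force: [-3.7, 0.6, -2.3]
width: 0.0107
clock: 6.95
position: [0.5876, -0.1272, 0.1708]
ee_rot: [0.55, -0.496, 0.504, 0.445]
contact_force: [-5.8, 1.0, 3.6]
width: 0.0105
```

```bash
python3 -m crank '[[-0.05,0.1,0,0,0,0,0.6],[-0.05,0.15,0,0,0,0,0.6],[-0.05,0.15,0,0,0,0,0.6]]'; python3 - <<'E'
from h import *
for n in ('wrist','side'):
    im=eyes.get_image(n); np.save(f'{n}6.npy',im,allow_pickle=True); cv2.imwrite(f'pics/{n}6.png',im['color'])
s=cv2.imread('pics/side6.png'); cv2.imwrite('pics/z6.png',cv2.resize(s[130:260,220:390],None,fx=4.5,fy=4.5,interpolation=2))
st=manip.get_state(); print(st['position'],st['contact_force'],st['moment'])
E
```

```text
clock: 7.32
position: [0.5872, -0.1272, 0.1705]
ee_rot: [0.55, -0.497, 0.503, 0.444]
contact_force: [-1.9, 1.1, 1.5]
width: 0.0105
[ 0.58723549 -0.12718936  0.17053128] [-4.24158226  1.20168756  1.76131476] [0.15362895 0.64800212 0.04548122]
```

View pics/z6.png

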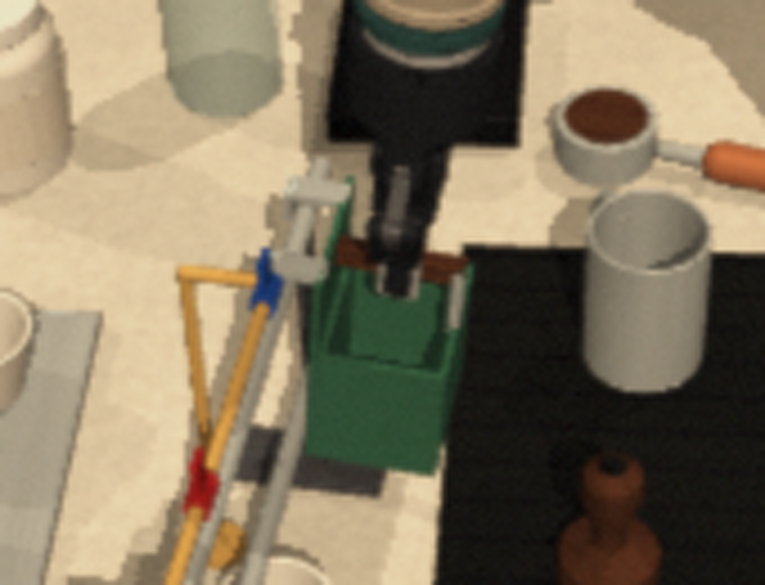

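Both hooks rest on the rail and the back wall leans on the lower bar. I'll reduce the grip so it self-aligns, then start sliding along the tool's +z (toward +y).

```bash
python3 -m crank '[[-0.03,0,0,0,0,0,0.6],[-0.03,0,0,0,0,0,0.6],[-0.03,0,0.3,0,0,0,0.6],[-0.03,0,1,0,0,0,0.6],[-0.03,0,2,0,0,0,0.6]]' 25;  python3 -m crank '[[0,0,0.5,0,0,0,0.6],[0,0,0.5,0,0,0,0.6]]' 
```

```text
clock: 8.05
position: [0.589, -0.1074, 0.1703]
ee_rot: [0.55, -0.497, 0.504, 0.444]
contact_force: [-3.5, -2.2, -1.6]
width: 0.0105
clock: 8.3
position: [0.5898, -0.1009, 0.1702]
ee_rot: [0.55, -0.497, 0.503, 0.445]
contact_force: [-2.5, 1.9, -1.4]
width: 0.0105
```

```bash
python3 -m crank '[[0,0,1,0,0,0,0.6],[0,0,2.5,0,0,0,0.6],[0,0,4.5,0,0,0,0.6],[0,0,6.5,0,0,0,0.6],[0,0,8,0,0,0,0.6]]';  python3 -m crank '[[0,0,2,0,0,0,0.6],[0,0,4,0,0,0,0.6],[0,0,6,0,0,0,0.6],[0,0,7,0,0,0,0.6],[0,0,7,0,0,0,0.6]]'; python3 - <<'E'
from h import *
for n in ('wrist','side','top'):
    im=eyes.get_image(n); np.save(f'{n}7.npy',im,allow_pickle=True); cv2.imwrite(f'pics/{n}7.png',im['color'])
s=cv2.imread('pics/side7.png'); cv2.imwrite('pics/z7.png',cv2.resize(s[170:300,200:370],None,fx=4.5,fy=4.5,interpolation=2))
st=manip.get_state(); print(st['position'],st['contact_force'],st['moment'])
E
```

```text
clock: 8.93
position: [0.5988, -0.0205, 0.1703]
ee_rot: [0.55, -0.497, 0.503, 0.445]
contact_force: [-1.5, -1.9, -2.0]
width: 0.011
clock: 9.55
position: [0.6066, 0.0482, 0.1703]
ee_rot: [0.55, -0.497, 0.503, 0.445]
contact_force: [-1.2, -0.0, -2.7]
width: 0.0107
[0.6064587  0.04674442 0.17038763] [-0.45531816  0.42996172 -3.64313751] [0.2245148  0.3184794  0.06840612]
```

View pics/z7.png

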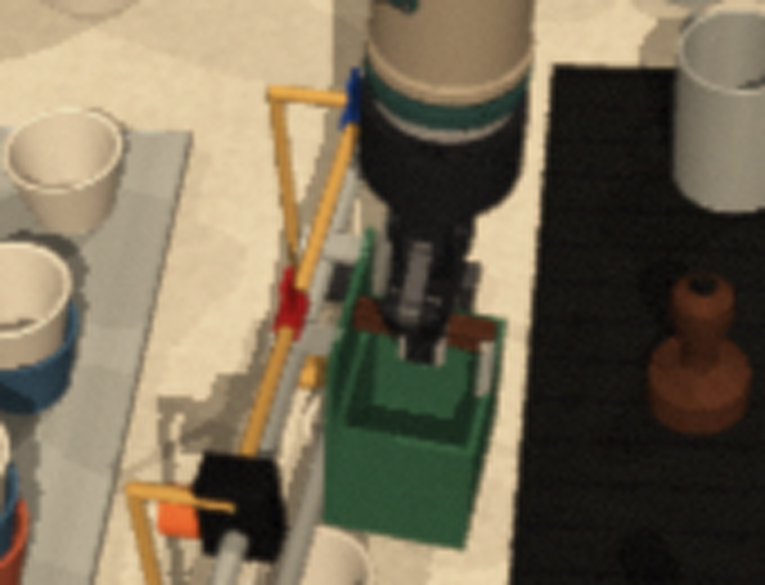

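View pics/top7.png

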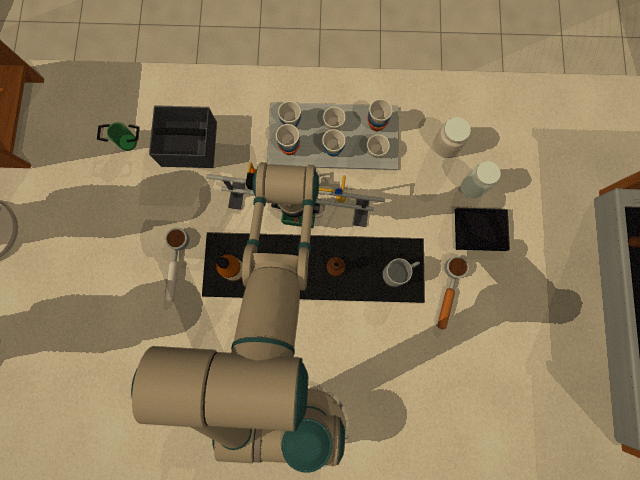

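View pics/wrist7.png

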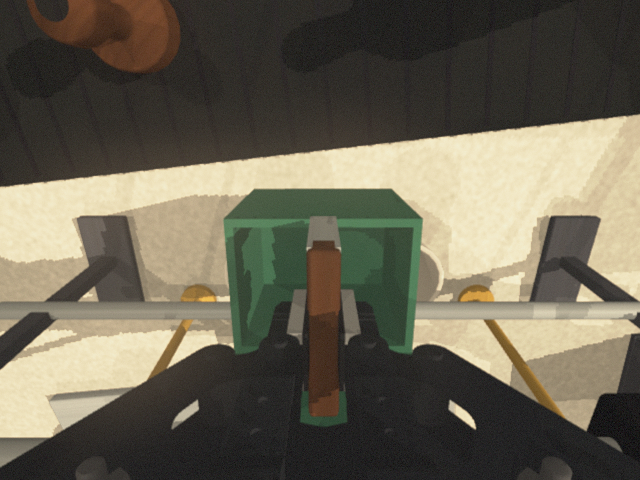

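```bash
cat >> m.py <<'E'
M=np.array([.6628,.0566]); D=np.array([.1115,.9938])
def sred(im):
    P=cloud(im);x,y,z=P[...,0],P[...,1],P[...,2];H,S,V=hsvf(im)
    m=((H<7)|(H>173))&(S>150)&(z>.205)&(z<.26)&(x>.62)&(x<.70)&(y>.04)&(y<.12)
    n,lab,st,c=cv2.connectedComponentsWithStats(m.astype(np.uint8)); i=1+np.argmax(st[1:,4]); mm=lab==i
    k=mm&(z<.2295); s=(P[mm][:,:2]-M)@D; v,u=np.nonzero(mm)
    print('red',mm.sum(),'s range',s.min().round(4),s.max().round(4),'sleeve mean',((P[k][:,:2]-M)@D).mean().round(4),'flag mean',((P[mm&~k][:,:2]-M)@D).mean().round(4))
def shooks(im,lo,hi):
    P=cloud(im);x,y,z=P[...,0],P[...,1],P[...,2];H,S,V=hsvf(im); s=(P[...,:2]-M)@D; n=(P[...,:2]-M)@np.array([.9938,-.1115])
    m=(z>.197)&(z<.216)&(S<70)&(V>80)&(n>-.03)&(n<.02)&(s>lo)&(s<hi)
    q,lab,st,c=cv2.connectedComponentsWithStats(m.astype(np.uint8))
    for i in range(1,q):
        if st[i,4]>20: print('hook',st[i],'s',s[lab==i].min().round(4),s[lab==i].max().round(4),s[lab==i].mean().round(4),'z',z[lab==i].mean().round(4),'n',n[lab==i].mean().round(4))
    g=(H>65)&(H<95)&(S>90)&(z>.2)&(z<.215)&(n<-.005)&(n>-.03)  # back wall top edge
    if g.sum()>5: print('wall top s',np.percentile(s[g],[1,99]).round(4),g.sum(), 'z',z[g].max())
    g=(H>65)&(H<95)&(S>60)&(z>.13)&(z<.2)&(n<-.03)&(n>-.13); print('box s',np.percentile(s[g],[1,99]).round(4),g.sum())
E
python3 - <<'E'
from m import *
for t in ('0','7'): sred(np.load(f'side{t}.npy',allow_pickle=True).item())
sred(np.load('top0.npy',allow_pickle=True).item())
shooks(np.load('side7.npy',allow_pickle=True).item(),-.08,.06)
E
```

```text
red 61 s range 0.009 0.0313 sleeve mean 0.0212 flag mean 0.0214
red 63 s range 0.0093 0.0301 sleeve mean 0.021 flag mean 0.0207
red 41 s range 0.008 0.0272 sleeve mean 0.017 flag mean 0.0166
hook [261 214  22  48 193] s -0.0769 0.06 -0.0092 z 0.2015 n -0.004
box s [0.0047 0.0345] 23
```

```bash
python3 - <<'E'
from m import *
im=np.load('side7.npy',allow_pickle=True).item()
P=cloud(im);x,y,z=P[...,0],P[...,1],P[...,2];H,S,V=hsvf(im); s=(P[...,:2]-M)@D; n=(P[...,:2]-M)@np.array([.9938,-.1115])
for a,b in ((-.03,-.01),(-.02,-.006),(.008,.02)):
    m=(S<80)&(V>70)&(n>a)&(n<b)&(s>-.09)&(s<.07)&(z>.197)&(z<.216)
    h,e=np.histogram(s[m],np.arange(-.09,.07,.005)); print(a,b,list(zip((e[:-1]*1000).round().astype(int),h)))
c=im['color'][205:255,255:290]; cv2.imwrite('pics/c7.png',cv2.resize(c,None,fx=12,fy=12,interpolation=0))
E
```

```text
-0.03 -0.01 [(np.int64(-90), np.int64(0)), (np.int64(-85), np.int64(0)), (np.int64(-80), np.int64(0)), (np.int64(-75), np.int64(0)), (np.int64(-70), np.int64(0)), (np.int64(-65), np.int64(0)), (np.int64(-60), np.int64(1)), (np.int64(-55), np.int64(6)), (np.int64(-50), np.int64(6)), (np.int64(-45), np.int64(5)), (np.int64(-40), np.int64(9)), (np.int64(-35), np.int64(2)), (np.int64(-30), np.int64(0)), (np.int64(-25), np.int64(0)), (np.int64(-20), np.int64(0)), (np.int64(-15), np.int64(0)), (np.int64(-10), np.int64(0)), (np.int64(-5), np.int64(1)), (np.int64(0), np.int64(0)), (np.int64(5), np.int64(5)), (np.int64(10), np.int64(8)), (np.int64(15), np.int64(5)), (np.int64(20), np.int64(7)), (np.int64(25), np.int64(1)), (np.int64(30), np.int64(0)), (np.int64(35), np.int64(0)), (np.int64(40), np.int64(0)), (np.int64(45), np.int64(0)), (np.int64(50), np.int64(0)), (np.int64(55), np.int64(0)), (np.int64(60), np.int64(0))]
-0.02 -0.006 [(np.int64(-90), np.int64(0)), (np.int64(-85), np.int64(0)), (np.int64(-80), np.int64(0)), (np.int64(-75), np.int64(0)), (np.int64(-70), np.int64(0)), (np.int64
[... 984 characters left out ...]
.int64(-55), np.int64(1)), (np.int64(-50), np.int64(2)), (np.int64(-45), np.int64(2)), (np.int64(-40), np.int64(0)), (np.int64(-35), np.int64(0)), (np.int64(-30), np.int64(0)), (np.int64(-25), np.int64(0)), (np.int64(-20), np.int64(0)), (np.int64(-15), np.int64(0)), (np.int64(-10), np.int64(0)), (np.int64(-5), np.int64(0)), (np.int64(0), np.int64(0)), (np.int64(5), np.int64(0)), (np.int64(10), np.int64(0)), (np.int64(15), np.int64(0)), (np.int64(20), np.int64(2)), (np.int64(25), np.int64(1)), (np.int64(30), np.int64(0)), (np.int64(35), np.int64(0)), (np.int64(40), np.int64(0)), (np.int64(45), np.int64(0)), (np.int64(50), np.int64(0)), (np.int64(55), np.int64(0)), (np.int64(60), np.int64(0))]
```

View pics/c7.png

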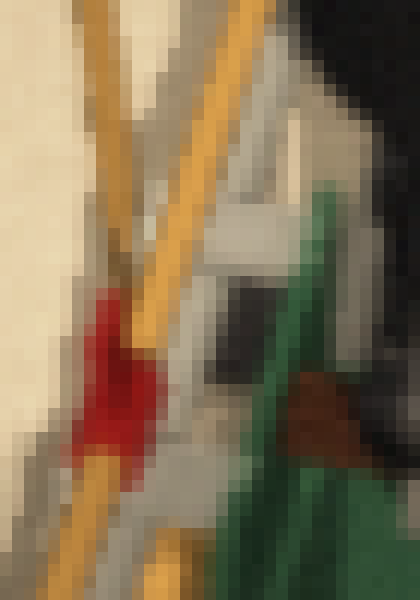

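In the side view the hook centres are at s = -45.5 and +15.5 mm, so the middle is at -15. The red mark is at about +20, so about 34.5 mm is still to go.

```bash
python3 -m crank '[[0,0,0.7,0,0,0,0.6],[0,0,1.8,0,0,0,0.6],[0,0,2.8,0,0,0,0.6],[0,0,3.3,0,0,0,0.6],[0,0,3.45,0,0,0,0.6]]';  python3 -m crank '[[0,0,0,0,0,0,0.6],[0,0,0,0,0,0,0.6]]'; cat >> m.py <<'E'
def sh2(im,mid,T=''):
    P=cloud(im);x,y,z=P[...,0],P[...,1],P[...,2];H,S,V=hsvf(im); s=(P[...,:2]-M)@D; n=(P[...,:2]-M)@np.array([.9938,-.1115])
    m=(S<80)&(V>70)&(n>-.026)&(n<-.008)&(z>.196)&(z<.216); c=[]
    for a in (-.03,.03):
        k=m&(abs(s-mid-a)<.018); c.append((s[k].min()+s[k].max())/2); print('hook',k.sum(),s[k].min().round(4),s[k].max().round(4),s[k].mean().round(4),'n',n[k].mean().round(4))
    print('mid',np.mean(c).round(4))
E
python3 - <<'E'
from m import *
im=np.load('side7.npy',allow_pickle=True).item(); sh2(im,-.015)
im=eyes.get_image('side'); np.save('side8.npy',im,allow_pickle=True); sred(im); sh2(im,.02)
cv2.imwrite('pics/z8.png',cv2.resize(im['color'][170:300,200:370],None,fx=4.5,fy=4.5,interpolation=2))
st=manip.get_state(); print(st['position'],st['contact_force'],st['moment'],(st['position'][:2]-M)@D)
E
```

```text
clock: 10.32
position: [0.6104, 0.0816, 0.1704]
ee_rot: [0.55, -0.497, 0.503, 0.445]
contact_force: [-2.0, -2.4, -2.4]
width: 0.0109
clock: 10.58
position: [0.6104, 0.0814, 0.1704]
ee_rot: [0.55, -0.497, 0.503, 0.444]
contact_force: [0.0, 0.9, -3.4]
width: 0.0109
hook 33 -0.0589 -0.0334 -0.0439 n -0.014
hook 32 0.0053 0.0258 0.0162 n -0.0129
mid -0.0153
red 61 s range 0.0098 0.0309 sleeve mean 0.0203 flag mean 0.0218
hook 39 -0.023 0.0033 -0.0092 n -0.0138
hook 34 0.0412 0.065 0.0521 n -0.0139
mid 0.0216
[0.61036213 0.08128292 0.17041153] [-0.35017518  1.7992196  -2.35510302] [0.19948641 0.30134575 0.06283225] 0.01868306325708753
```

View pics/z8.png

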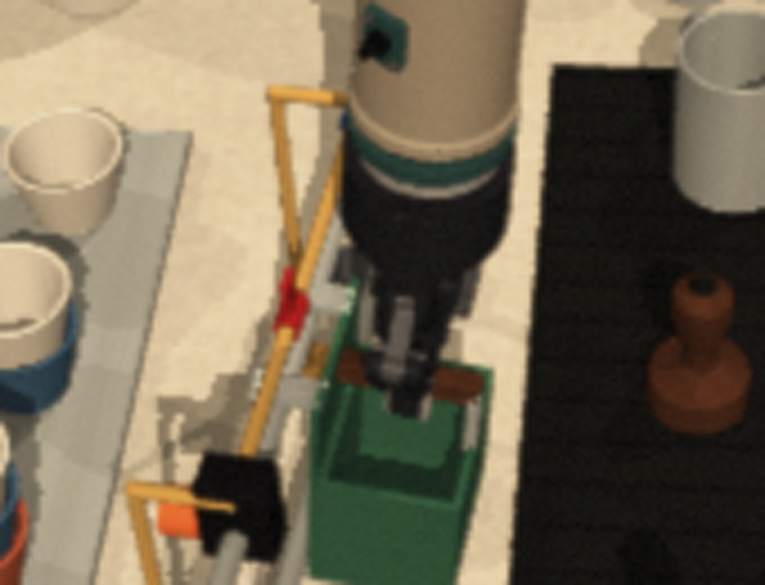

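Middle of the hooks is at 21.5 mm and the red mark at about 20.8 mm, aligned within 1 mm. Now I'll lower a touch and open.

```bash
python3 -m crank '[[0.05,0,0,0,0,0,0.6],[0.1,0,0,0,0,0,0.6],[0.1,0,0,0,0,0,0.6]]'; python3 -m crank '[[0,0,0,0,0,0,1.5],[0,0,0,0,0,0,1.8],[0,0,0,0,0,0,3],[0,0,0,0,0,0,3],[0,0,0,0,0,0,3]]'; python3 - <<'E'
from m import *
im=eyes.get_image('side'); np.save('side9.npy',im,allow_pickle=True); sred(im); sh2(im,.02)
im=eyes.get_image('wrist'); cv2.imwrite('pics/wrist9.png',im['color'])
st=manip.get_state(); print(st['position'],st['contact_force'],st['width'])
E
```

```text
clock: 11.0
position: [0.6104, 0.0812, 0.1702]
ee_rot: [0.55, -0.497, 0.503, 0.444]
contact_force: [-3.7, 0.9, 3.6]
width: 0.0104
clock: 11.62
position: [0.6105, 0.081, 0.1694]
ee_rot: [0.55, -0.497, 0.503, 0.444]
contact_force: [0.4, -1.1, 0.3]
width: 0.0298
red 62 s range 0.0094 0.03 sleeve mean 0.0212 flag mean 0.0212
hook 35 -0.0194 -0.0015 -0.0097 n -0.0143
hook 39 0.0396 0.0649 0.0516 n -0.014
mid 0.0209
[0.61043231 0.0810862  0.16946815] [-0.22608092 -0.30780848 -0.2036401 ] 0.030080293342912866
```

View pics/wrist9.png

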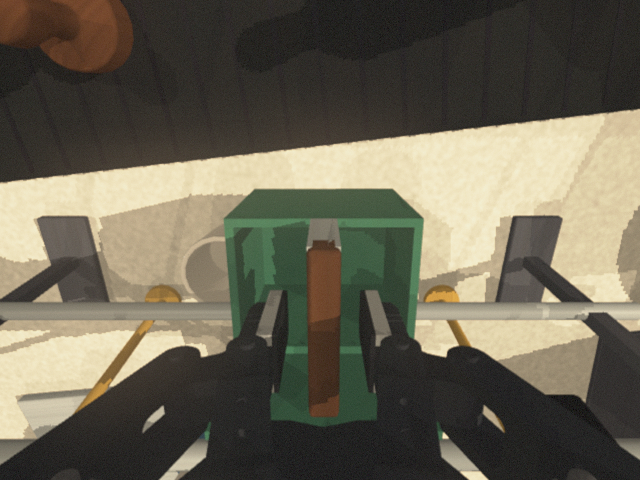

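The fingers are clear of the bar on both sides and the force is back to zero. I'll withdraw straight back along the tool, then move aside so the top camera can see.

```bash
python3 -m crank '[[-1,0,0,0,0,0,3],[-3,0,0,0,0,0,3],[-6,0,0,0,0,0,3],[-10,0,0,0,0,0,3],[-14,0,0,0,0,0,3]]'; python3 -m crank '[[-2,3,0,0,0,0,3],[-3,7,0,0,0,0,3],[-3,12,0,0,0,0,3],[-3,17,0,0,0,0,3],[-3,22,0,0,0,0,3]]'; python3 - <<'E'
from m import *
for n in ('side','top','wrist'):
    im=eyes.get_image(n); np.save(n+'A.npy',im,allow_pickle=True); cv2.imwrite(f'pics/{n}A.png',im['color'])
    if n!='wrist': 
        print(n); sred(im); sh2(im,.02)
t=cv2.imread('pics/topA.png'); s=cv2.imread('pics/sideA.png')
cv2.imwrite('pics/zA.png',np.hstack([cv2.resize(t[150:250,230:363],(400,300),interpolation=2),cv2.resize(s[170:300,200:373],(400,300),interpolation=2)]))
st=manip.get_state(); print(st['position'],st['contact_force'],st['clock'])
E
```

```text
clock: 12.35
position: [0.5964, 0.0826, 0.3108]
ee_rot: [0.55, -0.497, 0.503, 0.444]
contact_force: [0.5, 0.6, 0.1]
width: 0.0298
clock: 12.98
position: [0.3745, 0.1076, 0.3174]
ee_rot: [0.551, -0.497, 0.503, 0.444]
contact_force: [0.2, -1.1, -0.4]
width: 0.0298
side
red 62 s range 0.0072 0.0295 sleeve mean 0.0212 flag mean 0.021
hook 39 -0.0232 -0.0003 -0.0102 n -0.0141
hook 42 0.0409 0.0656 0.0527 n -0.014
mid 0.0207
top
red 39 s range 0.0088 0.0275 sleeve mean 0.0183 flag mean 0.0168
hook 29 -0.0178 -0.0029 -0.0106 n -0.0156
hook 29 0.0411 0.0574 0.0491 n -0.0153
mid 0.0194
[0.37393408 0.10771238 0.31774045] [ 0.41232581 -0.17275692  0.1258656 ] 13.125
```

View pics/zA.png

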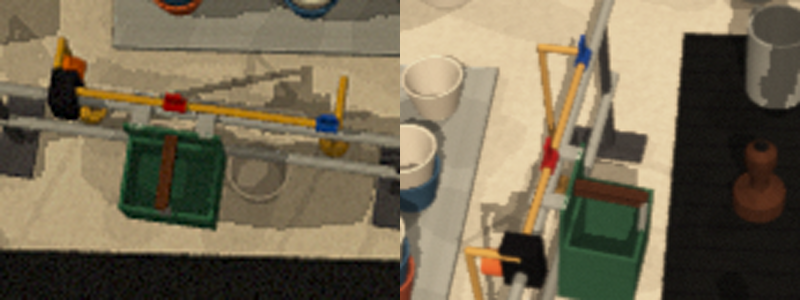

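View pics/topA.png

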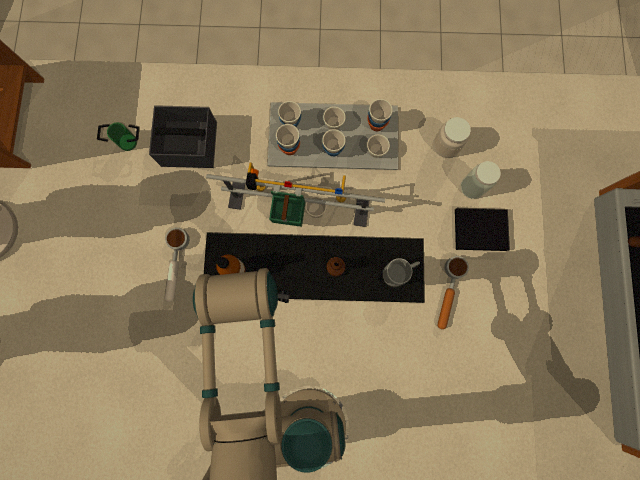

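Both views show both hooks on the rail under the keeper, with the middle within about 1.5 mm of the red mark. The other objects look unmoved. One last check for stillness before handing in.

```bash
python3 -m crank '[[0,0,0,0,0,0,3],[0,0,0,0,0,0,3],[0,0,0,0,0,0,3],[0,0,0,0,0,0,3]]'; python3 - <<'E'
from m import *
im=eyes.get_image('side'); sred(im); sh2(im,.02)
a=np.load('sideA.npy',allow_pickle=True).item()['color'].astype(int); b=im['color'].astype(int)
print('change near caddy',abs(a-b)[170:310,200:350].mean(), 'bulk >40:',(abs(a-b)[170:310,200:350].max(-1)>40).sum())
o=np.load('side0.npy',allow_pickle=True).item()['z_map']; n=im['z_map']
for nm,(u,v) in dict(bottle=(362,335),jug=(363,175),tamper=(357,240),cup=(268,300),pfb=(355,157),pfa=(314,443)).items(): print(nm,np.median(abs(o-n)[v-8:v+8,u-8:u+8]).round(4))
print(manip.sign_off())
E
```

```text
clock: 13.62
position: [0.3766, 0.1074, 0.3165]
ee_rot: [0.55, -0.497, 0.503, 0.444]
contact_force: [0.0, 0.2, 0.1]
width: 0.0297
red 61 s range 0.0094 0.0295 sleeve mean 0.0208 flag mean 0.0216
hook 38 -0.0215 -0.0013 -0.0097 n -0.014
hook 43 0.0411 0.0655 0.0516 n -0.0138
mid 0.0209
change near caddy 1.2911587301587302 bulk >40: 5
bottle 0.0019
jug 0.0036
tamper 0.0028
cup 0.0035
pfb 0.0035
pfa 0.0019
the job is handed in; nothing more can be done
None
```

The green caddy now hangs by both hooks on the rail, under the brass keeper, with its middle at the red mark. I gripped it by its bar, hooked it on from the -y rail end (away from the black stop), slid it under the keeper, let go and moved the arm clear. I then handed the job in at about 13.7 s of the 58 s allowed.

- **Position:** the middle of the hooks is within about 1 mm of the mark in the side view and 1 to 2 mm in the top view. The two cameras disagree by 1 to 3 mm overall.
- **Stillness:** two side pictures half a second apart showed no movement of the caddy, and the force on the tool was near zero.
- **Other objects:** one cup, the jug, bottle, tamper and both filter holders showed only depth noise (under 4 mm) against the first side picture. I did not measure the second cup, which looked unmoved in the pictures.

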